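# Set the staple former's sizing ring and lock it

### The arm

A 6-joint arm with a two-finger parallel gripper is mounted at the origin on the work surface. World frame = base frame: x ahead of the robot, y to its left, z up, the work surface at z = 0. Lengths are in m, angles in rad, forces in N, time in s.
With the tool pointing down it reaches from about 0.375 to 0.9 m from the base axis. Payload 3.1 kg.
Tool frame: the origin (TCP) lies at the very end of the fingers, on their centre line; the grasp point (between the pads) lies pinch_z behind it (pinch_z is the distance from the TCP to the grasp point, in m); x points along the fingers, z is the direction in which the jaws open and shut, and the axes are right-handed (so a half turn about x gives the same grasp; the last joint's range is limited). The gripper opens to 85 mm and grips with 20 to 120 N. Pads are 22 mm wide; open, the fingers measure 114 mm over their backs; the gripper's body (76 mm by 85 mm) begins 54 mm behind the grasp point. The pads swing forward as they close: fully open they stand 13 mm farther back than shut.
Start: joints at [-1.51, 0.527, 1.433, -0, 1.181, -0.178], TCP at [0.148, -0.607, 0.231] pointing down, gripper open.
Joint ranges: [-3.08, 3.08], [-0.75, 2.2], [0.22, 2.44], [-1.43, 4.57], [0, 2.65], [-2.85, 2.85]. Speed limits (rad/s): [2.79, 2.79, 3.14, 3.14, 3.14, 3.14].

### API

Orientations are given as a unit quaternion [x, y, z, w].
In Python, from rig import * gives the robot as it stands.
- The arm moves only by the tool servo_tool, never from a script. Its argument "moves" is a list of rows, each a list of 6 numbers: the shift along the tool's x, y, z in m, then the turn, a rotation vector about the tool's x, y, z in degrees. A call has 1 to 20 rows; each row shifts and turns the commanded pose from where the row before left it, along the tool's axes as they then stand; what a row does not reach is not made up. A row lasts 1/12 s, in which the tool goes at most 41.7 mm and 7.16 degrees, less where a joint would pass 70% of its speed; a pose out of reach is approached as far as the arm can. A call with a gripper value outside its range is refused whole. "fingers" is the closure in counts, from 0 (fully open) to 255 (shut), set as the call begins (left out, the last holds). The fingers move at their own pace and stop on an object; "squeeze" is the grip in N (left out, the last holds). Time passes only in rows, so rows that do not move let the fingers close. It gives the time, the measured TCP pose, the force and the opening at its end, in the units of the state.
- get_state(): the state, without advancing time (a new reading comes with each control period).
- read_camera(name): name is "scene" or "top" or "wrist"; returns a dict with "img" (384x512x3 uint8, red, green, blue), "fx", "fy", "cx", "cy" (pixels), "R" (3x3) and "t" (3): a world point X has camera coordinates R X + t; the wrist camera has in their place "mount" (4x4, takes a point from camera to tool coordinates, whose origin is the TCP and whose axes are the tool frame's). Camera axes: x right, y down, z forward; pixel columns grow to the right and rows downward; lengths in m; the calibration is good to about 2 mm. A picture is of the moment at which its call begins: read the wrist's pose just before it. There is no depth.
- finish_job(): hands the job in, once; it reports no verdict.
The state is a dict: "time": time; "q": joint angles; "dq": joint speeds; "joint_efforts": joint torques, N m; "ee_pos": TCP position; "tcp_rot": TCP orientation; "wrist_force": force on the tool from outside, world axes, zero at the start; "moment": the same for the moment, N m; "gripper_width": finger opening in m.
Only numpy, scipy, OpenCV 4.12 (cv2) and the standard library are available. Lean on these libraries where they do the work, as an engineer would, in place of code of your own. Each camera call takes 0.05 s, during which the arm holds its last target.

### The job

On the round iron staple former, push the upright thumb tab of the brass sizing ring around its arc, from one side only, until the ring's little nose points straight at the one long bar of the scale; then press the steel lock plunger in the middle of the former fully down. Only push with the fingers: do not pinch the tab, do not lift the ring, do not shove hard, and leave the loose things on the bench where they are. Finish with the hand clear.

Things in the scene. Friction and masses are not known exactly. Their poses are not given: they have to be found in the camera images.
- hub (a point): Centre of the staple former's top, on the vertical axis about which the ring turns, 66 mm above the bench. The former is a fixed round iron base 184 mm across and 30 mm high with a brass ring (100 mm across, top 49 mm above the bench) around its middle; the robot's side of it carries the lever and the scale. The former's place and yaw vary. Its axes: z up, -x towards the middle of the lever's swing.
- ring (a joint): Angle of the brass ring in rad, growing counter-clockwise seen from above, stops at -1.5 and +1.5; at 0 the lever points along -x of hub. Dry friction of about 0.2 N m (about 3 N at the tab); it stays where it is left, without any spring. It starts between -1.3 and -0.95, and the long bar always lies counter-clockwise of the start by 0.7 to 2.1 rad.
- nose (a point): Tip of the 5 mm wide pointer nose on the outer end of the ring's lever, 86 mm from the turning axis, 40 mm above the bench. The lever is a brass bar 16 mm wide, top 46 mm above the bench.
- tab_top (a point): Middle of the top of the upright thumb tab on the lever, 70 mm from the turning axis and 86 mm above the bench; the tab is 22 mm long along the lever, 12 mm thick across it and stands free from 46 to 86 mm above the bench. Its x axis runs along the lever, towards the turning axis; y points clockwise seen from above.
- cheek_l: The half of the thumb tab (6 mm thick brass plate) on its clockwise side, seen from above: the side to push on. Origin on the turning axis.
- cheek_r: The other half of the thumb tab, on its counter-clockwise side. Touching both halves with more than 3 N each counts as pinching. Origin on the turning axis.
- sizer: The whole brass ring with lever, nose and tab, about 0.5 kg; it only sits on the former by its weight and can be lifted up to 40 mm. Origin on the turning axis at bench height.
- mark (a point): The point in line with the long bar, 86 mm from the turning axis, 39 mm above the bench, where the nose's tip must come. The scale is an aluminium sector plate (top 36 mm above the bench, 90 to 126 mm from the axis) with seven raised radial iron bars 3 mm high and 5 mm wide, 0.2 rad apart, starting 91 mm from the axis; six are 12 mm long and this one is 32 mm long. The plate is fixed but sits at a different angle each time.
- plunger (a joint): Travel of the lock plunger in m: 0 up as at the start, 0.009 fully down on its stop. It takes about 5 N to push and stays where it is left.
- plunger_top (a point): Centre of the plunger's flat steel top, 28 mm across, on the turning axis, 88 mm above the bench when up, 79 mm when down.
- ferrule: Loose cream horn ring, 28 mm across, 22 mm high, standing on the back of the former's base; origin at its underside. Leave alone.
- cup: Loose white ceramic cup, 72 mm across, 62 mm high; origin at its underside. Leave alone.
- mandrel: Loose red steel mandrel standing upright, foot 28 mm across, 95 mm high; origin at its underside. Leave alone.
- chanter: Loose blackwood practice chanter 360 mm long, lying beyond the former, along its own y axis, up to 48 mm high; origin under its middle. Leave alone.
- bobbin: Loose wooden bobbin 44 mm across, 46 mm high, standing; origin at its underside. Leave alone.
- driver: Loose screwdriver 170 mm long, lying along its own x axis. Leave alone.
- tin: Loose round lidded steel jar 60 mm across, 50 mm high; origin at its underside. Leave alone.

How it is judged:
By the outcome, as a careful person would: the job done as asked, in the order asked, and still so for the second after the job is handed in, with the robot touching nothing.
It also fails if it takes over 54 s, if anything falls off the work surface, if the arm or the gripper's body presses on something with over 40 N, if the wrist force passes 120 N, or if a joint passes its speed limit or range.

## Working session

There is one attempt and no reset: what is moved stays moved. The work goes in short steps, Python scripts to look and compute and a tool call to move; the robot and the scene stay as the last step left them, time stands still between calls to the robot, and variables do not carry over. Pictures are saved under pics/ and viewed, and the job is handed in when it is done.

Besides the shell and the picture viewer there is one more tool, called after "Call:" as name(argument=value, ...), one argument or row to a line, values as JSON. servo_tool: Moves the arm, as the interface text tells. Its arguments: {"type":"object","properties":{"moves":{"type":"array"},"fingers":{"type":"number"},"squeeze":{"type":"number"}},"required":["moves"]}

```bash
mkdir -p pics; ls
python3 - <<'E'
from rig import *
import cv2
s=get_state()
print(s)
for n in ["scene","top","wrist"]:
    c=read_camera(n)
    cv2.imwrite(f"pics/{n}0.png",c["img"][:,:,::-1])
    print(n,{k:v for k,v in c.items() if k!="img"})
E
```

```text
pics
{'time': 0.0, 'q': array([-1.50951663e+00,  5.28469066e-01,  1.43391977e+00,  9.87628659e-07,
        1.18138785e+00, -1.78516285e-01]), 'dq': array([ 0.00093753, -0.00080313, -0.00111368, -0.00027813,  0.00021222,
        0.00073901]), 'joint_efforts': array([ 3.95854149e-04, -4.42354238e+01, -1.78024185e+01, -1.56103206e-04,
        8.48111522e-03,  2.81688187e-06]), 'ee_pos': array([ 0.14841434, -0.60637942,  0.23032628]), 'tcp_rot': array([ 0.43718207,  0.55672831, -0.43602753,  0.55570263]), 'wrist_force': array([ 0.14026181, -0.56580904, -0.60061506]), 'moment': array([ 0.04162686, -0.01973223, -0.04484516]), 'gripper_width': 0.08525772337062912}
scene {'fx': 368.520455796481, 'fy': 368.520455796481, 'cx': 256.06879900974525, 'cy': 185.2288364806128, 'R': array([[ 0.41915985,  0.9077663 , -0.01628964],
       [ 0.68190193, -0.32661164, -0.65447276],
       [-0.5994287 ,  0.26322077, -0.75591008]]), 't': array([-0.24816714, -0.34536801,  1.31819536])}
top {'fx': 456.3934645619564, 'fy': 456.3934645619564, 'cx': 252.16622111311852, 'cy': 190.0139335885765, 'R': array([[ 1.32223012e-02, -9.99912581e-01, -3.02813732e-05],
       [-9.79062040e-01, -1.29404327e-02, -2.03150356e-01],
       [ 2.03132205e-01,  2.71576254e-03, -9.79147554e-01]]), 't': array([-0.0212158,  0.5882504,  1.3629314])}
wrist {'fx': 291.25816424151435, 'fy': 291.25816424151435, 'cx': 252.3283336914446, 'cy': 188.9889306881769, 'mount': array([[-3.95186664e-04, -2.92396980e-01,  9.56296947e-01,
        -1.42444328e-01],
       [-6.66342417e-04, -9.56296732e-01, -2.92397190e-01,
         7.48664071e-02],
       [ 9.99999700e-01, -7.52772689e-04,  1.83079205e-04,
         6.57176220e-04],
       [ 0.00000000e+00,  0.00000000e+00,  0.00000000e+00,
         1.00000000e+00]])}
```

View pics/top0.png

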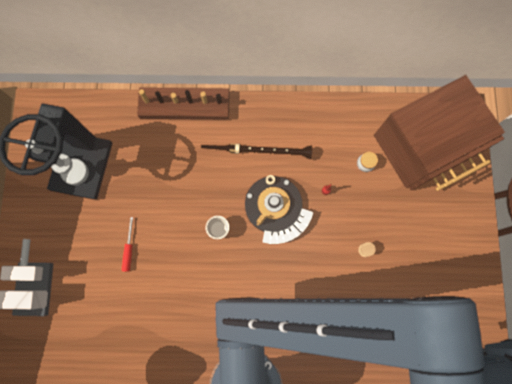

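View pics/scene0.png

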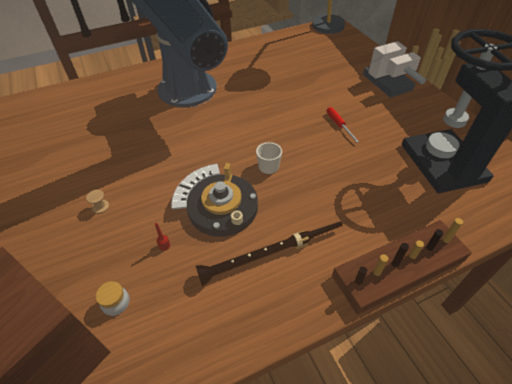

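View pics/wrist0.png

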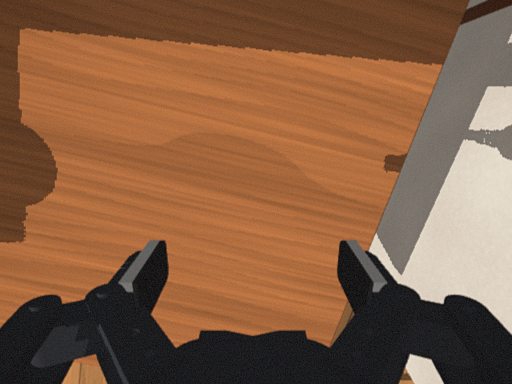

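The top view shows the former at about (274,203), with the lever at about (262,219) and the scale at about (288,230). The cup is at (217,228), next to the lever's start side. I'll zoom in and measure next.

```bash
cat > h.py <<'E'
import numpy as np, cv2
from rig import *
from scipy.spatial.transform import Rotation as Ro
def ray(c,u,v,z):
    d=np.array([(u-c["cx"])/c["fx"],(v-c["cy"])/c["fy"],1.]); R=c["R"];t=c["t"]
    o=-R.T@t; w=R.T@d
    return o+w*(z-o[2])/w[2]
def proj(c,X):
    p=c["R"]@np.asarray(X)+c["t"]; return np.array([c["fx"]*p[0]/p[2]+c["cx"],c["fy"]*p[1]/p[2]+c["cy"]])
def wcam(c,s):
    T=np.eye(4);T[:3,:3]=Ro.from_quat(s["tcp_rot"]).as_matrix();T[:3,3]=s["ee_pos"]
    M=np.linalg.inv(T@c["mount"]); c["R"]=M[:3,:3];c["t"]=M[:3,3]; return c
def crop(im,x0,y0,x1,y1,k,n):
    cv2.imwrite(n,cv2.resize(im[y0:y1,x0:x1,::-1],None,fx=k,fy=k,interpolation=cv2.INTER_CUBIC))
E
python3 - <<'E'
from h import *
c=read_camera("top"); crop(c["img"],200,160,330,255,6,"pics/top1.png")
d=read_camera("scene"); crop(d["img"],150,140,290,240,5,"pics/scene1.png")
np.savez("top.npz",**c);np.savez("scene.npz",**d)
E
```

```text
(no output)
```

View pics/top1.png

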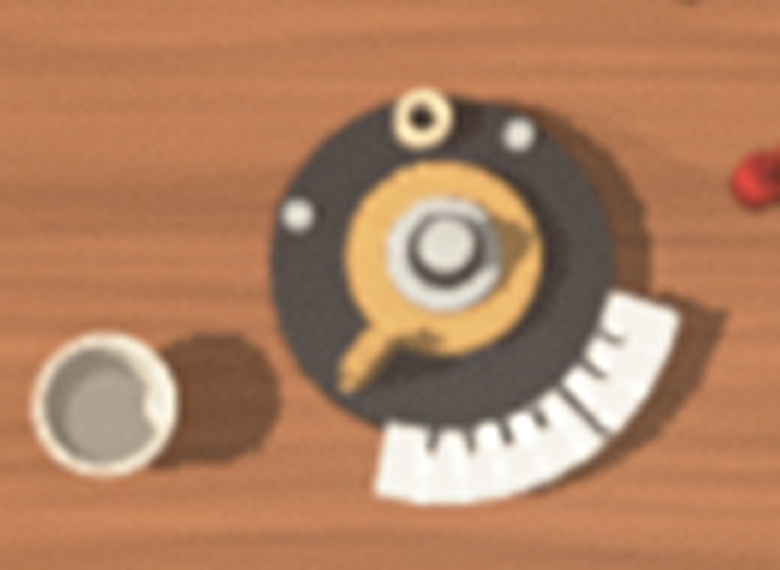

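View pics/scene1.png

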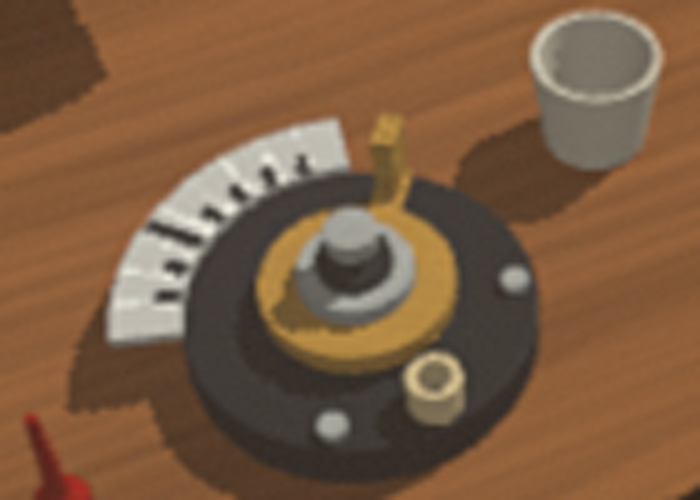

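Run:
```python
from h import *
c=dict(np.load("top.npz")); d=dict(np.load("scene.npz"))
px=lambda x,y:(200+x/6-.42,160+y/6-.42)
hub=ray(c,*px(445,245),.088); print("plunger top",hub)
print("scene plunger", ray(d,150+351/5-.4,140+228/5-.4,.088))
im=c["img"].astype(int)
# base outline (z=.03): dark grey mask
m=((im.max(2)<95)&(im.max(2)-im.min(2)<18)).astype(np.uint8); m[:165]=0;m[245:]=0;m[:,:240]=0;m[:,:]*=1;m[:,310:]=0
cs,_=cv2.findContours(m,cv2.RETR_EXTERNAL,cv2.CHAIN_APPROX_NONE); k=max(cs,key=cv2.contourArea)
(u,v),r=cv2.minEnclosingCircle(k); print(u,v,r,ray(c,u,v,.03))
h=hub[:2]
for n,x,y,z in [("bar in",565,390,.039),("bar out",605,432,.039),("nose",343,390,.043),("tabtop far",380,340,.086),("tab?",355,365,.086)]:
    p=ray(c,*px(x,y),z)[:2]-h; print(n,p,np.hypot(*p),np.arctan2(p[1],p[0]))
for n,x,y,s,z in [("cup",105,405,1,.062),("ferr",423,117,1,.052),("mand",755,180,1,.0)]:
    print(n,ray(c,*px(x,y),z))
for n,x,y,z in [("tabtop",387,122,.086),("bar in",197,234,.039),("bar out",153,230,.039)]:
    p=ray(d,150+x/5-.4,140+y/5-.4,z)[:2]-h; print("scene",n,p,np.hypot(*p),np.arctan2(p[1],p[0]))
```

```text
plunger top [ 0.55130708 -0.07959255  0.088     ]
scene plunger [ 0.55343057 -0.07809233  0.088     ]
273.18182373046875 204.18182373046875 27.407346725463867 [ 0.54985197 -0.08049295  0.03      ]
bar in [-0.06672235 -0.06485499] 0.09304860213934271 -2.370385647987483
bar out [-0.08832554 -0.08545567] 0.12289862360962116 -2.372707268365954
nose [-0.06876633  0.0505142 ] 0.08532579879376967 2.5080352582375394
tabtop far [-0.04875509  0.03250277] 0.0585959791358339 2.5535989557253833
tab? [-0.06161905  0.04497595] 0.07628724190352365 2.511077912432136
cup [0.47076784 0.09249724 0.062     ]
ferr [ 0.62617076 -0.06942672  0.052     ]
mand [ 6.05598411e-01 -2.51602221e-01 -2.22044605e-16]
scene tabtop [-0.05912688  0.04479175] 0.0741774123875424 2.493275118150092
scene bar in [-0.07048137 -0.06148643] 0.093531838100219 -2.4242493231986866
scene bar out [-0.08313554 -0.08151   ] 0.11642765246581387 -2.3660671014373396
```

Run:
```python
from h import *
s=get_state(); print(s["time"]); print(Ro.from_quat(s["tcp_rot"]).as_matrix().round(3))
```

```text
0.25
[[-0.     0.971  0.238]
 [ 0.001  0.238 -0.971]
 [-1.     0.    -0.001]]
```

Call:
servo_tool(
  moves=[
    [0, 0.0276, -0.0272, 0, 0, 0],
    [0, 0.0276, -0.0272, 0, 0, 0],
    [0, 0.0276, -0.0272, 0, 0, 0],
    [0, 0.0276, -0.0272, 0, 0, 0],
    [0, 0.0276, -0.0272, 0, 0, 0],
    [0, 0.0276, -0.0272, 0, 0, 0],
    [0, 0.0276, -0.0272, 0, 0, 0],
    [0, 0.0276, -0.0272, 0, 0, 0],
    [0, 0.0276, -0.0272, 0, 0, 0],
    [0, 0.0276, -0.0272, 0, 0, 0],
    [0, 0.0276, -0.0272, 0, 0, 0],
    [0, 0.0276, -0.0272, 0, 0, 0],
    [0, 0.0276, -0.0272, 0, 0, 0],
    [0, 0.0276, -0.0272, 0, 0, 0],
    [0, 0.0276, -0.0272, 0, 0, 0],
    [0, 0.0276, -0.0272, 0, 0, 0],
    [0, 0.0276, -0.0272, 0, 0, 0],
    [0, 0.0276, -0.0272, 0, 0, 0],
  ],
  fingers=255,
  squeeze=20,
)

```text
time: 1.75
ee_pos: [0.5155, -0.0116, 0.2314]
tcp_rot: [0.437, 0.556, -0.437, 0.556]
wrist_force: [-0.5, -0.1, 0.2]
gripper_width: 0.0002
```

Call:
servo_tool(
  moves=[
    [0, 0, 0, 7.1, 0, 0],
    [0, 0, 0, 7.1, 0, 0],
    [0, 0, 0, 7.1, 0, 0],
    [0, 0, 0, 7.1, 0, 0],
    [0, 0, 0, 7.1, 0, 0],
    [0, 0, 0, 7.1, 0, 0],
    [0, 0, 0, 7.1, 0, 0],
    [0, 0, 0, 0, 0, 0],
    [0, 0, 0, 0, 0, 0],
  ],
)

```text
time: 2.5
ee_pos: [0.5147, -0.0135, 0.2313]
tcp_rot: [-0.629, -0.322, 0.629, -0.322]
wrist_force: [0.1, 0.1, 0.2]
gripper_width: -0.0001
```

Run:
```python
from h import *
s=get_state(); c=wcam(read_camera("wrist"),s); np.savez("w1.npz",**c)
cv2.imwrite("pics/w1.png",c["img"][:,:,::-1])
print(s["time"],s["ee_pos"],s["q"],Ro.from_quat(s["tcp_rot"]).as_matrix().round(3),s["gripper_width"])
print(proj(c,[.5515,-.0795,.088]))
```

```text
2.5 [ 0.51472726 -0.01350315  0.23132375] [-2.43499666e-01  3.80011502e-01  1.70579271e+00 -1.47021081e-05
  1.05579569e+00  1.95174880e+00] [[-0.     0.811 -0.585]
 [-0.    -0.585 -0.811]
 [-1.    -0.     0.   ]] -0.00011247784689416501
[285.96525671 107.56782126]
```

View pics/w1.png

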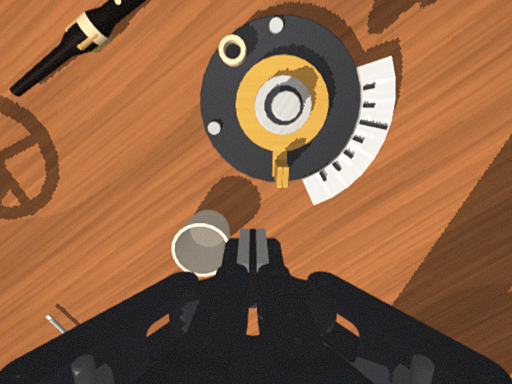

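The wrist view is clear: plunger at (286,106), tab at (281,170), long bar from about (361,122) to (387,126), shut fingers at (253,245). Next I'll refine these.

Run:
```python
from h import *
c=dict(np.load("w1.npz")); crop(c["img"],195,5,405,210,4,"pics/w1c.png")
im=c["img"]; hsv=cv2.cvtColor(im,cv2.COLOR_RGB2HSV)
print(hsv[175,281],hsv[106,286],hsv[122,375],hsv[100,240],hsv[60,250])
```

```text
[ 19 169 229] [ 18  13 227] [ 16  18 213] [ 20 163 239] [135  13  79]
```

View pics/w1c.png

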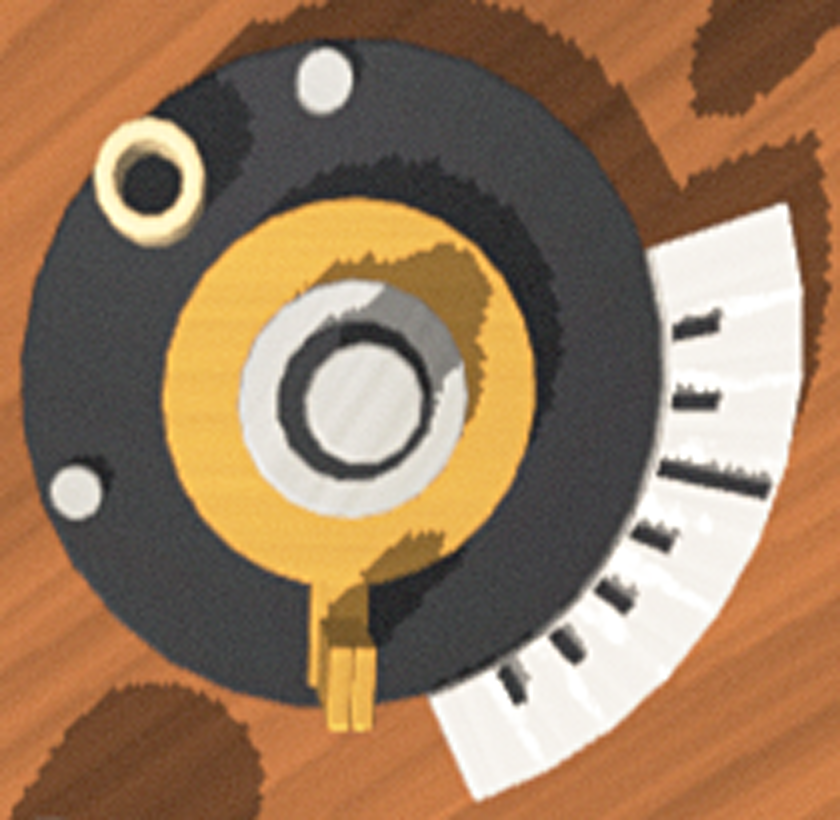

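Run:
```python
from h import *
c=dict(np.load("w1.npz")); P=lambda x,y:(195+(x+.5)/4-.5,5+(y+.5)/4-.5)
hub=ray(c,*P(364,402),.088); print(hub)
k=ray(c,*P(353,398),.066);print("hub collar",k)
im=c["img"];hsv=cv2.cvtColor(im,cv2.COLOR_RGB2HSV)
# base edge fit on bar corner: long-bar mask
g=im.max(2); m=(g<130).astype(np.uint8); roi=np.zeros_like(m); 
m[:, :359]=0; m[:112]=0; m[132:]=0; m[:,389:]=0
n,l,st,ce=cv2.connectedComponentsWithStats(m,connectivity=8)
i=1+np.argmax(st[1:,4]);print(st[i]);ys,xs=np.nonzero(l==i)
pts=np.array([ray(c,x,y,.039)[:2] for x,y in zip(xs,ys)])
h=hub[:2]; q=pts-h; mu=q.mean(0); r=np.hypot(*q.T); print("bar r",r.min(),r.max(),"mean ang",np.arctan2(mu[1],mu[0])%6.283)
v=cv2.fitLine(q[r>.093].astype(np.float32),cv2.DIST_L2,0,.01,.01).ravel();print("dir",np.arctan2(v[1],v[0])%6.283, np.arctan2(-v[1],-v[0])%6.283)
for n,x,y,z in [("tab",352,688,.086),("tab in",353,648,.086),("tab out",351,729,.086)]:
    p=ray(c,*P(x,y),z)[:2]-h;print(n,np.hypot(*p),np.arctan2(p[1],p[0])%6.283)
```

```text
[ 0.55353088 -0.08047754  0.088     ]
hub collar [ 0.55427378 -0.08048898  0.066     ]
[359 120  29  10 120]
bar r 0.09068626255351424 0.12258258236268699 mean ang 3.8839361781702637
dir 0.74833477 3.889742
tab 0.0701200242260257 2.5093902104210395
tab in 0.05969995393363001 2.507066500503715
tab out 0.08102760545022403 2.5112618468958603
```

Call:
servo_tool(
  moves=[
    [0.03, 0, 0, 0, 0, 0],
    [0.03, 0, 0, 0, 0, 0],
    [0.03, 0, 0, 0, 0, 0],
    [0.03, 0, 0, 0, 0, 0],
    [0.025, 0, 0, 0, 0, 0],
    [0.015, 0, 0, 0, 0, 0],
    [0.01, 0, 0, 0, 0, 0],
    [0, 0, 0, 0, 0, 0],
    [0, 0, 0, 0, 0, 0],
  ],
)

```text
time: 3.3
ee_pos: [0.515, -0.0136, 0.0613]
tcp_rot: [-0.63, -0.322, 0.63, -0.321]
wrist_force: [0.0, 0.1, 1.3]
gripper_width: -0.0001
```

Run:
```python
from h import *
s=get_state(); c=wcam(read_camera("wrist"),s); np.savez("w2.npz",**c)
cv2.imwrite("pics/w2.png",c["img"][:,:,::-1])
print(s["time"],s["ee_pos"],s["wrist_force"])
```

```text
3.3 [ 0.51496867 -0.01357195  0.06130067] [0.04583587 0.10283044 1.28238227]
```

View pics/w2.png

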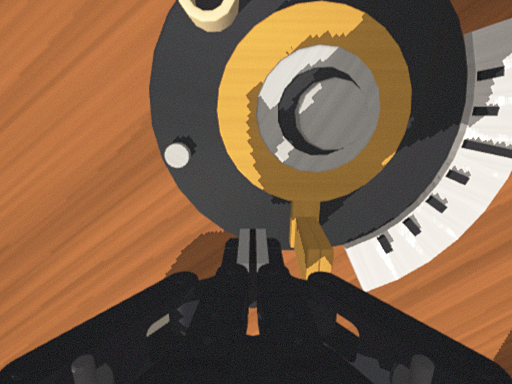

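Clear of the tab, with about a 10 mm gap. Next I close most of that gap and start the arc.

Call:
servo_tool(
  moves=[
    [0, 0, 0.004, 0, 0, 0],
    [0, 0, 0.003, 0, 0, 0],
    [0, 0, 0.002, 0, 0, 0],
    [0, 0, 0.001, 0, 0, 0],
    [0, -0.0008, 0.0031, -2.5, 0, 0],
    [0, -0.0008, 0.0031, -2.5, 0, 0],
    [0, -0.0008, 0.0031, -2.5, 0, 0],
    [0, -0.0008, 0.0031, -2.5, 0, 0],
    [0, -0.0008, 0.0031, -2.5, 0, 0],
    [0, -0.0008, 0.0031, -2.5, 0, 0],
    [0, 0, 0, 0, 0, 0],
  ],
)

```text
time: 4.27
ee_pos: [0.4956, -0.0354, 0.0618]
tcp_rot: [0.583, 0.401, -0.582, 0.401]
wrist_force: [0.8, 0.9, 1.2]
gripper_width: -0.0003
```

Run:
```python
from h import *
s=get_state(); c=wcam(read_camera("wrist"),s); np.savez("w3.npz",**c)
cv2.imwrite("pics/w3.png",c["img"][:,:,::-1])
print(s["time"],s["ee_pos"],s["wrist_force"])
M=Ro.from_quat(s["tcp_rot"]).as_matrix();print("hub in tool",M.T@(np.array([.5535,-.0805,.0])-s["ee_pos"]),np.arctan2(M[1,1],M[0,1]))
```

```text
4.2667 [ 0.49564612 -0.03540086  0.06180892] [0.83669594 0.89515969 1.21982525]
hub in tool [0.06185969 0.07010486 0.0214484 ] -0.3658743591387768
```

View pics/w3.png

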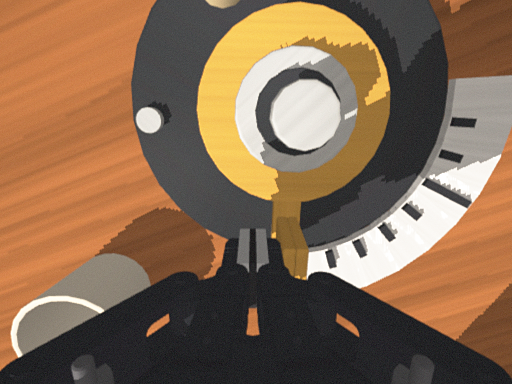

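Call:
servo_tool(
  moves=[
    [0, -0.0008, 0.0031, -2.5, 0, 0],
    [0, -0.0008, 0.0031, -2.5, 0, 0],
    [0, -0.0008, 0.0031, -2.5, 0, 0],
    [0, -0.0008, 0.0031, -2.5, 0, 0],
    [0, -0.0008, 0.0031, -2.5, 0, 0],
    [0, -0.0008, 0.0031, -2.5, 0, 0],
    [0, -0.0008, 0.0031, -2.5, 0, 0],
    [0, -0.0008, 0.0031, -2.5, 0, 0],
    [0, -0.0008, 0.0031, -2.5, 0, 0],
    [0, -0.0008, 0.0031, -2.5, 0, 0],
    [0, -0.0008, 0.0031, -2.5, 0, 0],
    [0, -0.0008, 0.0031, -2.5, 0, 0],
    [0, -0.0008, 0.0031, -2.5, 0, 0],
    [0, -0.0008, 0.0031, -2.5, 0, 0],
    [0, -0.0008, 0.0031, -2.5, 0, 0],
    [0, -0.0008, 0.0031, -2.5, 0, 0],
    [0, -0.0008, 0.0031, -2.5, 0, 0],
    [0, 0, 0, 0, 0, 0],
  ],
)

```text
time: 5.82
ee_pos: [0.4809, -0.0865, 0.0614]
tcp_rot: [0.398, 0.585, -0.398, 0.584]
wrist_force: [-0.1, 1.9, 1.2]
gripper_width: 0.0003
```

```bash
cat > look.py <<'E'
from h import *
import sys
n=sys.argv[1]
s=get_state(); c=wcam(read_camera("wrist"),s); np.savez(n+".npz",**c)
cv2.imwrite(f"pics/{n}.png",c["img"][:,:,::-1])
print(s["time"],s["ee_pos"],s["wrist_force"])
M=Ro.from_quat(s["tcp_rot"]).as_matrix();print("hub in tool",M.T@(np.array([.5535,-.0805,.0])-s["ee_pos"]),np.arctan2(M[1,1],M[0,1]))
E
python3 look.py w4
```

```text
5.8167 [ 0.48087315 -0.08650015  0.06140415] [-0.09554987  1.85865307  1.2477538 ]
hub in tool [0.06132403 0.06982503 0.02109408] 0.37522367043444
```

View pics/w4.png

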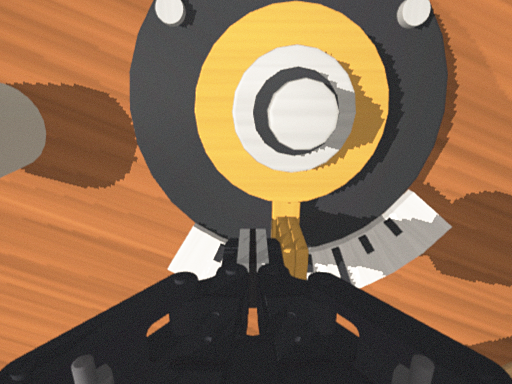

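Call:
servo_tool(
  moves=[
    [0, -0.0007, 0.00245, -2, 0, 0],
    [0, -0.0007, 0.00245, -2, 0, 0],
    [0, -0.0007, 0.00245, -2, 0, 0],
    [0, -0.0007, 0.00245, -2, 0, 0],
    [0, -0.0007, 0.00245, -2, 0, 0],
    [0, -0.0007, 0.00245, -2, 0, 0],
    [0, -0.0007, 0.00245, -2, 0, 0],
    [0, -0.00035, 0.00123, -1, 0, 0],
    [0, 0, 0, 0, 0, 0],
    [0, 0, 0, 0, 0, 0],
  ],
)

```text
time: 6.7
ee_pos: [0.4851, -0.1049, 0.0613]
tcp_rot: [0.318, 0.632, -0.318, 0.631]
wrist_force: [-1.2, 2.4, 1.7]
gripper_width: 0.0002
```

```bash
python3 look.py w5
python3 - <<'E'
from h import *
c=dict(np.load("w5.npz")); crop(c["img"],190,20,400,300,3,"pics/w5c.png")
E
```

```text
6.7 [ 0.48510409 -0.10493682  0.06127957] [-1.15302153  2.42757     1.68382414]
hub in tool [0.06124704 0.06954486 0.02103939] 0.6365185833910149
```

View pics/w5c.png

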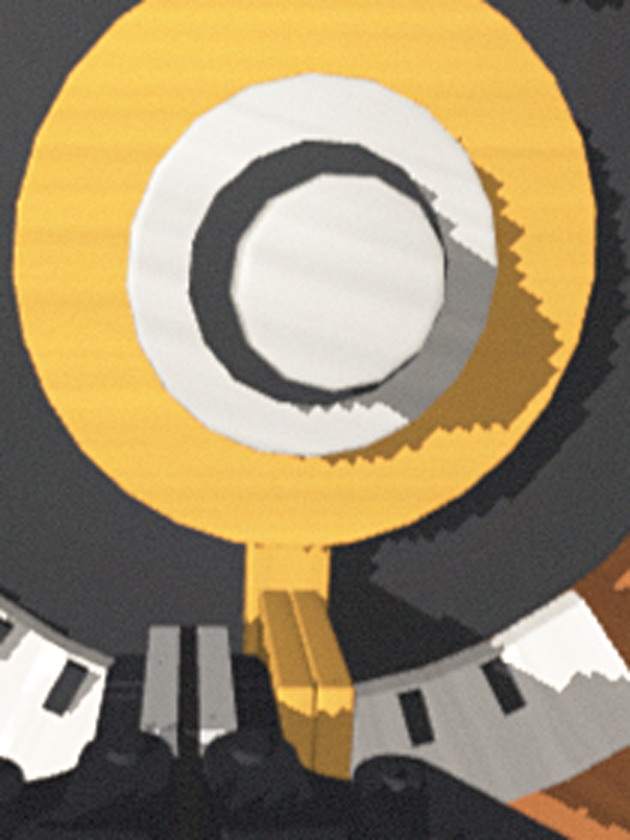

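Run:
```python
from h import *
c=dict(np.load("w5.npz")); P=lambda x,y:(190+(x+.5)/3-.5,20+(y+.5)/3-.5)
hub=ray(c,*P(338,281),.088); print(hub, ray(c,*P(312,265),.066),ray(c,*P(305,258),.049))
for H in (hub,np.array([.5535,-.0805])):
  for n,x,y,z in [("tab in",316,686,.086),("lever l",247,570,.046),("lever r",329,570,.046),("lev",288,548,.046),("tab base in",292,592,.046)]:
    p=ray(c,*P(x,y),z)[:2]-H[:2];print(n,np.hypot(*p),np.arctan2(p[1],p[0])%6.283)
```

```text
[ 0.55296228 -0.07955947  0.088     ] [ 0.55385452 -0.07840354  0.066     ] [ 0.55507052 -0.07886362  0.049     ]
tab in 0.05904733148444045 3.777133311874305
lever l 0.05638767330256663 3.637737420222975
lever r 0.05640970965583217 3.919243026473934
lev 0.051337633882141256 3.7756842162358057
tab base in 0.0604242483911939 3.7938357687210162
tab in 0.05893137775931718 3.758872699611116
lever l 0.05642302466901891 3.6185401439227607
lever r 0.05614256500985828 3.9005858391803914
lev 0.05122472187859326 3.7546724170893566
tab base in 0.06029007855510158 3.7760240618462246
```

Call:
servo_tool(
  moves=[
    [0, -0.00035, 0.00123, -1, 0, 0],
    [0, -0.00035, 0.00123, -1, 0, 0],
    [0, -0.00035, 0.00123, -1, 0, 0],
    [0, -0.00035, 0.00123, -1, 0, 0],
    [0, 0, 0, 0, 0, 0],
    [0, 0, 0, 0, 0, 0],
  ],
)

```text
time: 7.25
ee_pos: [0.4875, -0.1102, 0.0613]
tcp_rot: [0.296, 0.642, -0.296, 0.642]
wrist_force: [-0.1, 2.3, 0.9]
gripper_width: -0.0002
```

```bash
python3 look.py w6
```

```text
7.25 [ 0.48748195 -0.11020346  0.0612956 ] [-0.13738642  2.34516632  0.85649076]
hub in tool [0.06130799 0.06947528 0.02030626] 0.7073923862379223
```

Call:
servo_tool(
  moves=[
    [0, 0, -0.004, 0, 0, 0],
    [0, 0, -0.008, 0, 0, 0],
    [0, 0, -0.008, 0, 0, 0],
    [-0.01, 0, 0, 0, 0, 0],
    [-0.03, 0, 0, 0, 0, 0],
    [-0.03, 0, 0, 0, 0, 0],
    [-0.03, 0, 0, 0, 0, 0],
    [0, 0, 0, 0, 0, 0],
    [0, 0, 0, 0, 0, 0],
  ],
)

```text
time: 8.05
ee_pos: [0.4756, -0.0952, 0.1636]
tcp_rot: [0.296, 0.64, -0.296, 0.644]
wrist_force: [0.9, -0.7, -0.2]
gripper_width: -0.0003
```

```bash
python3 look.py w7
python3 - <<'E'
from h import *
c=dict(np.load("w7.npz")); crop(c["img"],190,60,390,260,4,"pics/w7c.png")
E
```

```text
8.05 [ 0.47557239 -0.09522606  0.16364279] [ 0.93739302 -0.73265469 -0.23938197]
hub in tool [0.1640073  0.06840071 0.03861971] 0.7079843826266758
```

View pics/w7c.png

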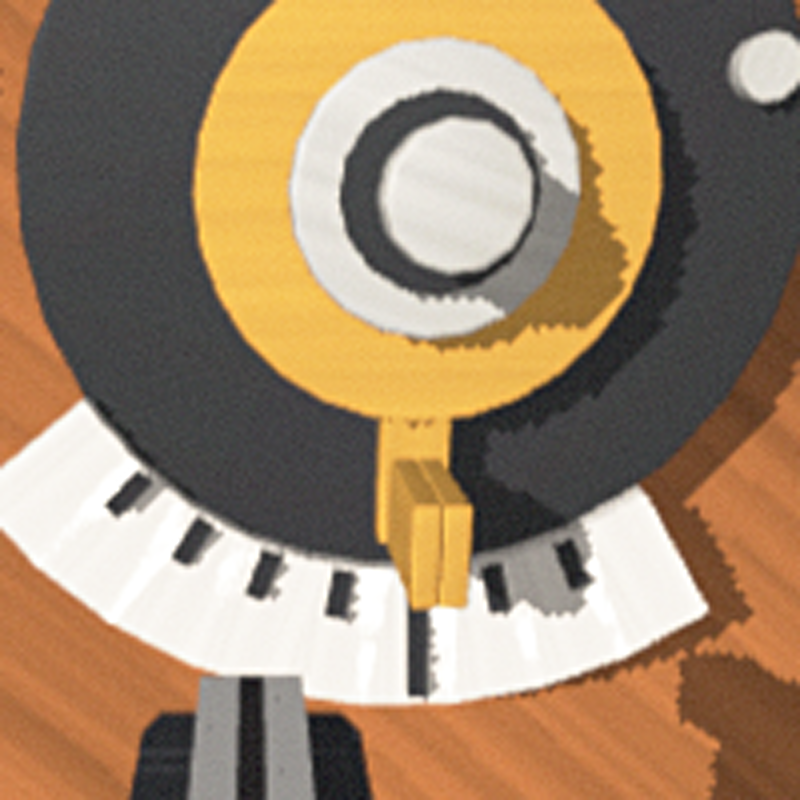

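View pics/w7.png

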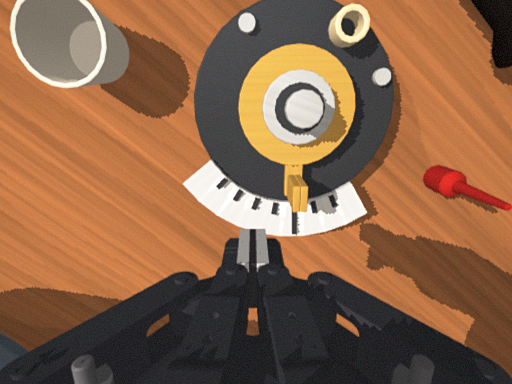

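Call:
servo_tool(
  moves=[
    [-0.01, -0.02, 0.008, 0, 0, 0],
    [0, -0.02, 0.008, 0, 0, 0],
    [0, -0.02, 0.008, 0, 0, 0],
    [0, -0.02, 0.008, 0, 0, 0],
    [0, -0.02, 0.006, 0, 0, 0],
    [0, 0, 0, 0, 0, 0],
    [0, 0, 0, 0, 0, 0],
    [0, 0, 0, 0, 0, 0],
  ],
)

```text
time: 8.77
ee_pos: [0.4225, -0.1879, 0.1705]
tcp_rot: [0.296, 0.643, -0.296, 0.641]
wrist_force: [0.6, 0.2, 0.2]
gripper_width: 0.0001
```

```bash
python3 look.py w8
python3 - <<'E'
from h import *
c=dict(np.load("w8.npz"));print(proj(c,[.5535,-.0805,.088]),proj(c,[.5535-.063,-.0805-.0585,.04]))
crop(c["img"],190,0,340,200,4,"pics/w8c.png")
E
```

```text
8.7667 [ 0.42253501 -0.18788047  0.17048469] [0.62496023 0.16001245 0.2491917 ]
hub in tool [0.17044963 0.16935044 0.0038439 ] 0.7070579751487348
[256.68581335 -54.26598647] [259.62805619  89.37143754]
```

View pics/w8c.png

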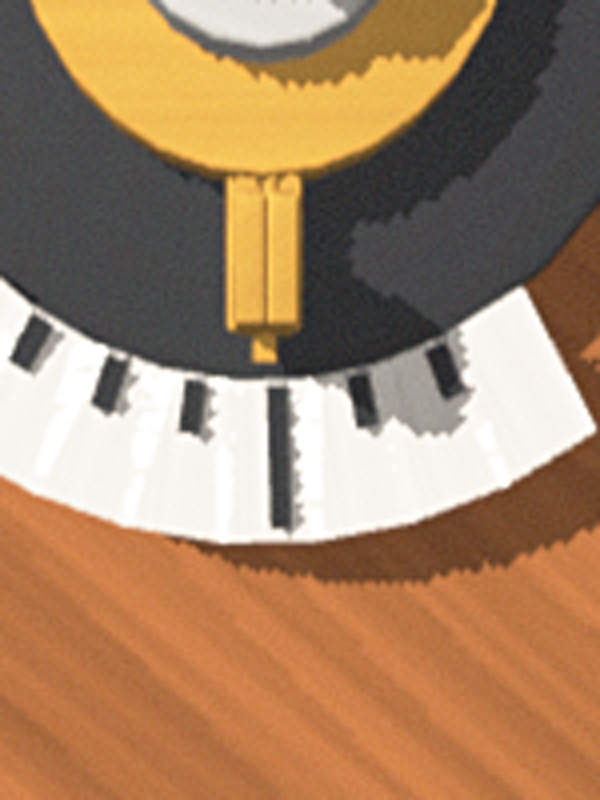

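The nose tip is at crop (263,361), just short of the bar line at about (276,361). Now the exact remaining angle.

```bash
cat > nose.py <<'E'
from h import *
import sys
f,x0,y0,x1,y1=sys.argv[1],*map(int,sys.argv[2:6])
c=dict(np.load(f+".npz")); im=c["img"]; hsv=cv2.cvtColor(im,cv2.COLOR_RGB2HSV)
E
python3 - <<'E'
from h import *
c=dict(np.load("w8.npz")); im=c["img"]; P=lambda x,y:(190+(x+.5)/4-.5,0+(y+.5)/4-.5)
bl=[];
for yy in range(392,520,8):
    row=cv2.resize(im[:200,190:340],None,fx=4,fy=4,interpolation=cv2.INTER_CUBIC)[yy,255:310].max(1)
    xs=255+np.nonzero(row<100)[0]; bl.append(ray(c,*P(xs.mean(),yy),.039)[:2]); 
bl=np.array(bl)
big=cv2.resize(im[:200,190:340],None,fx=4,fy=4,interpolation=cv2.INTER_CUBIC)
hs=cv2.cvtColor(big,cv2.COLOR_RGB2HSV)
for yy in (344,350,356): print(yy,np.nonzero((hs[yy,200:330,1]>110)&(hs[yy,200:330,2]>100))[0][[0,-1]]+200)
n=ray(c,*P(263.5,361),.040)[:2]
for h in ([.5535,-.0805],[.553,-.0796],[.5543,-.0795]):
    q=bl-h; r=np.hypot(*q.T);a=np.arctan2(q[:,1],q[:,0])%6.283; b=n-h
    na=np.arctan2(b[1],b[0])%6.283
    print(r[[0,-1]],a.mean(),a[[0,-1]],np.hypot(*b),na,"left deg",np.degrees(a.mean()-na))
E
```

```text
344 [252 275]
350 [252 276]
356 [251 277]
[0.09292796 0.11939398] 3.881383556098281 [3.88136781 3.88218533] 0.08631953771641261 3.8471997657422268 left deg 1.9585869151619004
[0.09317093 0.11963658] 3.890865113132315 [3.89212003 3.89055728] 0.0865286489336134 3.8588644512602057 left deg 1.8335028668970659
[0.09419323 0.12065936] 3.8832499364771333 [3.88348143 3.88382676] 0.08757738797295728 3.849965187263417 left deg 1.9070756520973402
```

```bash
cat > rel.py <<'E'
from h import *
h=np.array([.5535,-.0805,0]);c0=np.array([.48748,-.11020,.0613])
a=np.radians(1.92);R=Ro.from_euler('z',a)
tgt=h+R.apply(c0-h); ty=.7074+a
s=get_state();M=Ro.from_quat(s["tcp_rot"]).as_matrix();y=np.arctan2(M[1,1],M[0,1])
print(s["time"],"rel contact",(M.T@(c0-s["ee_pos"])).round(5),"rel target",(M.T@(tgt-s["ee_pos"])).round(5),"turn tgt deg",np.degrees(y-ty),s["wrist_force"], "tilt",M[:,0].round(4))
E
python3 rel.py
```

```text
8.8167 rel contact [ 0.10938  0.09953 -0.01663] rel target [ 0.10938  0.09888 -0.01429] turn tgt deg -1.888449658339136 [ 0.43399506 -0.13133071  0.63028911] tilt [-0.0013  0.0014 -1.    ]
```

Call:
servo_tool(
  moves=[
    [0, 0.02, -0.008, 0, 0, 0],
    [0, 0.02, -0.008, 0, 0, 0],
    [0, 0.02, -0.008, 0, 0, 0],
    [0, 0.02, -0.008, 0, 0, 0],
    [0, 0.0195, -0.005, 0, 0, 0],
    [0, 0, 0, 0, 0, 0],
    [0.025, 0, 0, 0, 0, 0],
    [0.03, 0, 0, 0, 0, 0],
    [0.03, 0, 0, 0, 0, 0],
    [0.019, 0, 0, 0, 0, 0],
    [0.005, 0, 0, 0, 0, 0],
    [0, 0, 0.007, -0.9, 0, 0],
    [0, 0, 0.005, -1, 0, 0],
    [0, 0, 0.003, 0, 0, 0],
    [0, 0, 0, 0, 0, 0],
    [0, 0, 0, 0, 0, 0],
  ],
)

```text
time: 10.15
ee_pos: [0.4855, -0.1078, 0.0635]
tcp_rot: [0.285, 0.646, -0.285, 0.648]
wrist_force: [0.6, 0.2, 0.4]
gripper_width: -0.0002
```

```bash
python3 rel.py
```

```text
10.15 rel contact [ 0.00219 -0.00014  0.00311] rel target [ 0.0022  -0.00086  0.00542] turn tgt deg -0.03093454003235418 [0.55308124 0.22381992 0.42045237] tilt [ 0.0025 -0.0012 -1.    ]
```

Not touching yet, with 5.4 mm to the target. I'll go 4.4 mm and check.

Call:
servo_tool(
  moves=[
    [0.002, -0.0004, 0.0015, 0, 0, 0],
    [0, -0.0004, 0.0015, 0, 0, 0],
    [0, 0, 0.0014, 0, 0, 0],
    [0, 0, 0, 0, 0, 0],
    [0, 0, 0, 0, 0, 0],
  ],
)

```text
time: 10.57
ee_pos: [0.4864, -0.1107, 0.0603]
tcp_rot: [0.285, 0.647, -0.285, 0.647]
wrist_force: [-0.4, 1.1, 1.2]
gripper_width: -0.0002
```

```bash
python3 rel.py
```

```text
10.5667 rel contact [-0.00101  0.00112  0.0004 ] rel target [-0.00101  0.0004   0.00271] turn tgt deg -0.014582342253872595 [-0.40185837  1.13146836  1.18028105] tilt [-9.e-04  5.e-04 -1.e+00]
```

Call:
servo_tool(
  moves=[
    [0, 0, 0.0008, 0, 0, 0],
    [0, 0, 0.0007, 0, 0, 0],
    [0, 0, 0, 0, 0, 0],
    [0, 0, 0, 0, 0, 0],
  ],
)

```text
time: 10.9
ee_pos: [0.4872, -0.1117, 0.0602]
tcp_rot: [0.285, 0.648, -0.285, 0.647]
wrist_force: [-2.9, 2.1, 1.9]
gripper_width: -0.0002
```

```bash
python3 rel.py
```

```text
10.9 rel contact [-0.00108  0.00122 -0.0009 ] rel target [-0.00109  0.0005   0.00142] turn tgt deg -0.00781437563430972 [-2.93532736  2.1420125   1.87790967] tilt [-1.4e-03  7.0e-04 -1.0e+00]
```

Call:
servo_tool(
  moves=[
    [0, 0, 0.0006, 0, 0, 0],
    [0, 0, 0.0006, 0, 0, 0],
    [0, 0, 0, 0, 0, 0],
    [0, 0, 0, 0, 0, 0],
  ],
)

```text
time: 11.23
ee_pos: [0.4884, -0.1129, 0.0602]
tcp_rot: [0.285, 0.647, -0.285, 0.647]
wrist_force: [-3.0, 1.6, 1.6]
gripper_width: 0.0004
```

```bash
python3 rel.py
```

```text
11.2333 rel contact [-0.00108  0.00115 -0.00257] rel target [-0.00108  0.00043 -0.00026] turn tgt deg -0.011406702375642123 [-3.00908141  1.6488052   1.56104762] tilt [-7.e-04  3.e-04 -1.e+00]
```

Call:
servo_tool(
  moves=[
    [0, 0, -0.004, 0, 0, 0],
    [0, 0, -0.008, 0, 0, 0],
    [0, 0, -0.008, 0, 0, 0],
    [-0.02, 0, 0, 0, 0, 0],
    [-0.03, 0, 0, 0, 0, 0],
    [-0.03, 0, 0, 0, 0, 0],
    [-0.03, 0, 0, 0, 0, 0],
    [0, -0.02, 0.008, 0, 0, 0],
    [0, -0.02, 0.008, 0, 0, 0],
    [0, -0.02, 0.008, 0, 0, 0],
    [0, -0.02, 0.008, 0, 0, 0],
    [0, -0.02, 0.006, 0, 0, 0],
    [0, 0, 0, 0, 0, 0],
    [0, 0, 0, 0, 0, 0],
    [0, 0, 0, 0, 0, 0],
  ],
)

```text
time: 12.48
ee_pos: [0.427, -0.193, 0.1703]
tcp_rot: [0.285, 0.647, -0.285, 0.647]
wrist_force: [0.2, 0.4, 1.1]
gripper_width: 0.0003
```

```bash
python3 look.py w9
python3 - <<'E'
from h import *
c=dict(np.load("w9.npz"))
crop(c["img"],190,0,340,200,4,"pics/w9c.png")
E
```

```text
12.4833 [ 0.42704639 -0.19299737  0.17028846] [0.18179407 0.42145472 1.05664492]
hub in tool [0.17035958 0.1691648  0.00228416] 0.7404954788381515
```

View pics/w9c.png

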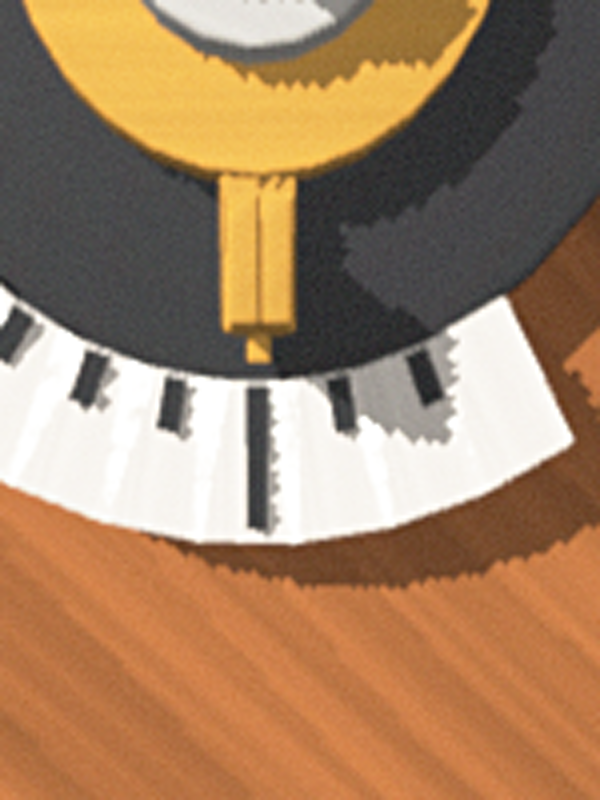

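Run:
```python
from h import *
c=dict(np.load("w9.npz")); im=c["img"]; P=lambda x,y:(190+(x+.5)/4-.5,0+(y+.5)/4-.5)
big=cv2.resize(im[:200,190:340],None,fx=4,fy=4,interpolation=cv2.INTER_CUBIC); hs=cv2.cvtColor(big,cv2.COLOR_RGB2HSV)
bl=[]
for yy in range(392,520,8):
    xs=235+np.nonzero(big[yy,235:290].max(1)<100)[0]; bl.append(ray(c,*P(xs.mean(),yy),.039)[:2])
bl=np.array(bl)
nx=[]
for yy in (344,350,356):
    e=np.nonzero((hs[yy,200:330,1]>110)&(hs[yy,200:330,2]>100))[0][[0,-1]]+200; print(yy,e); nx.append(e.mean())
n=ray(c,*P(np.mean(nx),361),.040)[:2]
for h in ([.5535,-.0805],[.553,-.0796],[.5543,-.0795]):
    q=bl-h; r=np.hypot(*q.T);a=np.arctan2(q[:,1],q[:,0])%6.283; b=n-h
    na=np.arctan2(b[1],b[0])%6.283
    print(r[[0,-1]],a.mean(),a[[0,-1]],np.hypot(*b),na,"left deg",np.degrees(a.mean()-na))
```

```text
344 [246 270]
350 [246 270]
356 [246 271]
[0.09274034 0.11917324] 3.8818245842800603 [3.88107013 3.88145062] 0.08618852820705555 3.8838704609576573 left deg -0.11722009903055719
[0.09298302 0.11941511] 3.891323154835543 [3.89184484 3.88983957] 0.08643441834454971 3.8954538062430983 left deg -0.23666889229269844
[0.09400555 0.12043848] 3.8836887471086596 [3.88319197 3.88310278] 0.08745429684100593 3.8861107373680612 left deg -0.13876981988550693
```

Aligned to within 0.2°. Next is the plunger: over the hub, then down.

Call:
servo_tool(
  moves=[
    [0, 0.03, 0.0005, 0, 0, 0],
    [0, 0.035, 0.0005, 0, 0, 0],
    [0, 0.035, 0.0005, 0, 0, 0],
    [0, 0.035, 0.0005, 0, 0, 0],
    [0, 0.034, 0.0003, 0, 0, 0],
    [0, 0, 0, 0, 0, 0],
    [0.025, 0, 0, 0, 0, 0],
    [0.025, 0, 0, 0, 0, 0],
    [0.015, 0, 0, 0, 0, 0],
    [0.005, 0, 0, 0, 0, 0],
    [0, 0, 0, 0, 0, 0],
    [0, 0, 0, 0, 0, 0],
    [0, 0, 0, 0, 0, 0],
  ],
)

```text
time: 13.62
ee_pos: [0.5541, -0.0815, 0.1014]
tcp_rot: [0.285, 0.646, -0.285, 0.648]
wrist_force: [0.1, -0.5, -0.1]
gripper_width: -0.0
```

```bash
python3 look.py w10
```

```text
13.6167 [ 0.55408969 -0.08147427  0.10136168] [ 0.11952768 -0.50084111 -0.12527901]
hub in tool [ 0.10135957  0.00011608 -0.00130861] 0.740885453014119
```

View pics/w10.png

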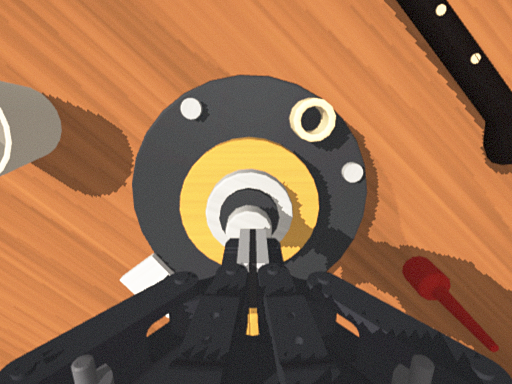

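Call:
servo_tool(
  moves=[
    [0.004, 0, -0.001, 0, 0, 0],
    [0.004, 0, 0, 0, 0, 0],
    [0.003, 0, 0, 0, 0, 0],
    [0.002, 0, 0, 0, 0, 0],
    [0.0015, 0, 0, 0, 0, 0],
    [0.0015, 0, 0, 0, 0, 0],
    [0.0015, 0, 0, 0, 0, 0],
    [0, 0, 0, 0, 0, 0],
  ],
)

```text
time: 14.33
ee_pos: [0.5525, -0.0806, 0.0827]
tcp_rot: [0.285, 0.647, -0.285, 0.647]
wrist_force: [-1.1, -0.0, 2.0]
gripper_width: -0.0
```

Call:
servo_tool(
  moves=[
    [0.001, 0, 0, 0, 0, 0],
    [0.001, 0, 0, 0, 0, 0],
    [0.001, 0, 0, 0, 0, 0],
    [0.001, 0, 0, 0, 0, 0],
    [0, 0, 0, 0, 0, 0],
  ],
)

```text
time: 14.75
ee_pos: [0.5525, -0.0806, 0.079]
tcp_rot: [0.285, 0.647, -0.285, 0.647]
wrist_force: [-1.8, -0.6, 6.7]
gripper_width: 0.0001
```

Call:
servo_tool(
  moves=[
    [0.001, 0, 0, 0, 0, 0],
    [0.0005, 0, 0, 0, 0, 0],
    [0, 0, 0, 0, 0, 0],
  ],
)

```text
time: 15.0
ee_pos: [0.5526, -0.0806, 0.079]
tcp_rot: [0.285, 0.647, -0.285, 0.647]
wrist_force: [-4.4, 0.8, 16.7]
gripper_width: -0.0001
```

Call:
servo_tool(
  moves=[
    [0.0007, 0, 0, 0, 0, 0],
    [0, 0, 0, 0, 0, 0],
  ],
)

```text
time: 15.17
ee_pos: [0.5526, -0.0806, 0.0789]
tcp_rot: [0.285, 0.647, -0.285, 0.647]
wrist_force: [-4.6, 0.3, 20.5]
gripper_width: 0.0
```

The plunger is on its stop: z = 0.0789 and no longer moving, with force up to 20 N. Next I retreat straight up, then out to the viewing spot.

Call:
servo_tool(
  moves=[
    [-0.004, 0, 0, 0, 0, 0],
    [-0.01, 0, 0, 0, 0, 0],
    [-0.02, 0, 0, 0, 0, 0],
    [-0.03, 0, 0, 0, 0, 0],
    [-0.03, 0, 0, 0, 0, 0],
    [0, -0.03, 0, 0, 0, 0],
    [0, -0.03, 0, 0, 0, 0],
    [0, -0.03, 0, 0, 0, 0],
    [0, -0.03, 0, 0, 0, 0],
    [0, -0.03, 0, 0, 0, 0],
    [0, 0, 0, 0, 0, 0],
    [0, 0, 0, 0, 0, 0],
    [0, 0, 0, 0, 0, 0],
  ],
)

```text
time: 16.25
ee_pos: [0.4426, -0.182, 0.1707]
tcp_rot: [0.285, 0.647, -0.285, 0.647]
wrist_force: [0.1, -0.0, -0.2]
gripper_width: 0.0
```

```bash
python3 look.py w11
python3 - <<'E'
from h import *
c=dict(np.load("w11.npz"))
print(proj(c,[.5535,-.0805,.088]),proj(c,[.5535,-.0805,.079]))
crop(c["img"],190,0,340,200,4,"pics/w11c.png")
d=read_camera("scene"); crop(d["img"],150,140,290,240,5,"pics/scene2.png"); cv2.imwrite("pics/scene2f.png",d["img"][:,:,::-1])
E
```

```text
16.25 [ 0.44259024 -0.18199105  0.17069882] [ 0.10044096 -0.02459035 -0.15205754]
hub in tool [ 0.17079956  0.15022285 -0.00031675] 0.7398857397730862
[250.73034901 -19.55796137] [250.77386266 -14.45765625]
```

View pics/w11c.png

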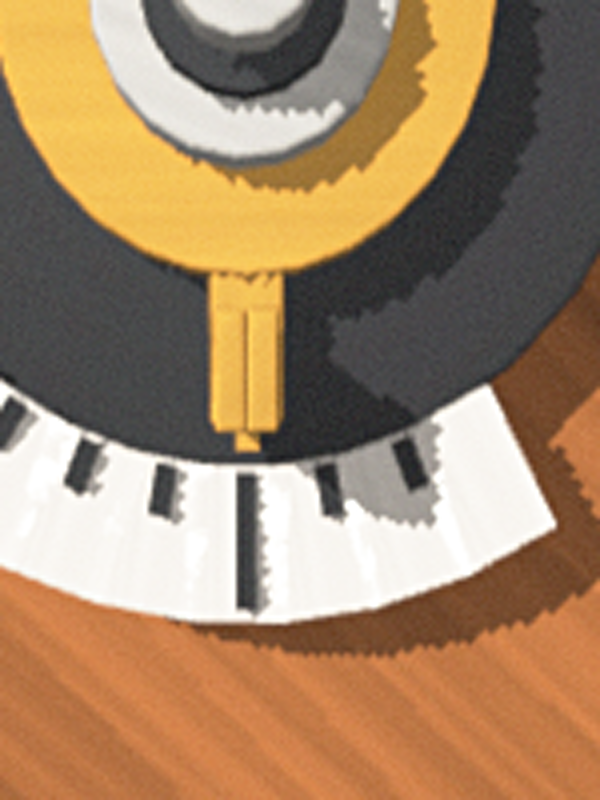

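View pics/scene2f.png

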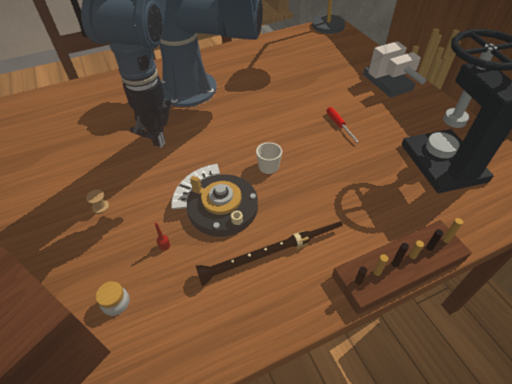

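View pics/scene2.png

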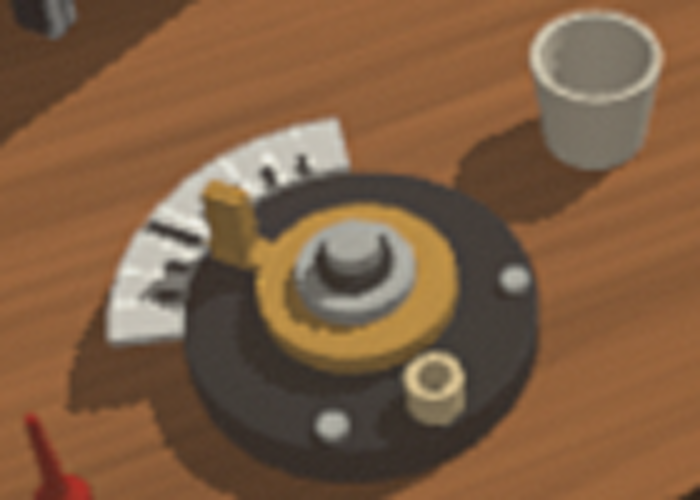

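The nose at (248,440) lines up with the long bar at (247,480–605). The plunger sits about 2.6 px lower in the scene view, where roughly 2 px is expected for 9 mm. The loose things haven't moved and the hand is clear, so I'm handing in.

```bash
python3 -c "
from rig import *
print(finish_job())"
```

```text
the job is handed in; nothing more can be done
None
```

The ring's nose now points at the long bar and the lock plunger is fully down. The job was handed in at about 16 s of the 54 s allowed.

- **Ring:** I pushed the thumb tab round its arc with shut fingers, on the clockwise side only, in small steps. Push readings stayed at about 4 N or less. The wrist camera then showed the nose within about 0.1–0.2° of the bar, just past it. A last picture after the plunger press still showed it in line.
- **Plunger:** I pressed it until it stopped at 79 mm, where the force rose to about 20 N. A later scene picture showed it still down.
- **Hand and loose things:** The hand is about 0.15 m to one side of the former's centre and well above it, reading no force. I compared the loose things by eye in the scene picture, and they look unmoved.

No check failed. The only disagreement was 1–2 mm between the cameras on where the former's centre lies, so I relied on the wrist camera.

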